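# Swap the tall mug and the measuring cup on the kitchen shelf

### The job

On the mint green shelf, the tall narrow stoneware mug and the open stainless measuring cup stand on each other's cork mats. Swap them: stand the mug in the middle of the mat where the cup is now, and the cup in the middle of the mat where the mug is now, both upright, without tipping or dropping either; the bare shelf between the mats is free for setting one aside meanwhile.

Things in the scene. Friction and masses are not known exactly. Their poses are not given: they have to be found in the camera images.
- mug: tall narrow stoneware mug, open, empty: cylinder 60 mm across, 95 high, wall 5, 0.2-0.35 kg. Its handle sticks out along its own +y to 61 mm from the axis, 19 to 81 mm up; so grip the body from above across its own x axis. Origin: centre of underside, z up. A lower, wider mug (84 across, 70 high) stands 130 mm beyond it: not that one. Nothing on the shelf rises over 125 mm above the shelf.
- measuring_cup: open, empty stainless measuring cup: cylinder 60 mm across, 70 high, wall 3, 0.11-0.21 kg. Wire handle along its own +y to 60 mm from the axis, 14 to 64 mm up; small pouring lip at the rim on -y (to 38 mm); so grip the body from above across its own x axis. Origin: centre of underside, z up. A closed steel canister (82 across, 100 high) stands 130 mm beyond it: not that one.
- mat_m: fixed round cork mat, 100 mm across, 4 thick, flat on the shelf (shelf top at z = 18 mm); origin: centre of its underside. The mug stands on it at the start; the measuring cup must end on it. The two mats lie at least 300 mm apart to the robot's left and right; the spot midway between their centres is bare shelf, clear for 70 mm all round.
- mat_c: fixed round cork mat, 100 mm across, 4 thick, flat on the shelf (shelf top at z = 18 mm); origin: centre of its underside. The measuring cup stands on it at the start; the mug must end on it.
Mind the look-alikes: they are no part of the job. Leave any yellow look-alike of the measuring_cup alone.

How it is judged:
At the end, for the whole second after the job is handed in: The tall mug stands upright (within 7 degrees) and still on the mat the cup started on, its axis within 20 mm of that mat's centre, and the measuring cup likewise on the mat the mug started on; both rest on the cork and are let go (horizontal distance between mug and mat_c below 0.02 m and z of mug in the frame of mat_c below 0.01 m and angle between each of mug, measuring_cup's own z axis and vertical below 0.12 rad and linear speed of each of mug, measuring_cup below 0.02 m/s and contact force between each of mug, measuring_cup and the fingers below 0.1 N and horizontal distance between measuring_cup and mat_m below 0.02 m and z of measuring_cup in the frame of mat_m below 0.01 m); the robot touches nothing.
It fails at once if the mug or the measuring cup is tipped by more than 35 degrees (angle between any of mug, measuring_cup's own z axis and vertical above 0.6 rad).
It fails at once if the mug or the measuring cup is dropped (falls free faster than 0.8 m/s, about 30 mm) ((contact force between mug and the fingers below 0.01 N and linear speed of mug above 0.8 m/s) or (contact force between measuring_cup and the fingers below 0.01 N and linear speed of measuring_cup above 0.8 m/s)).
It also fails if it takes over 72 s, if anything falls off the work surface, if the arm or the gripper's body presses on something with over 40 N, if the wrist force passes 120 N, or if a joint passes its speed limit or range.

### The arm

A 7-joint arm with a two-finger parallel gripper is mounted at the origin on the work surface. World frame = base frame: x ahead of the robot, y to its left, z up, the work surface at z = 0. Lengths are in m, angles in rad, forces in N, time in s.
With the tool pointing down it reaches from about 0.4 to 0.875 m from the base axis. Payload 19.3 kg.
Tool frame: the origin (TCP) lies between the finger pads; the fingertips stand 25 mm ahead of it and the grasp point (between the pads) lies 6 mm ahead of it (tip_reach is the z of the fingertips in the tool frame, in m); z points along the fingers, y is the line along which they close (so a half turn about z gives the same grasp; the last joint's range is limited). The gripper opens to 85 mm and grips with 20 to 120 N. Pads are 22 mm wide; open, the fingers measure 114 mm over their backs; the gripper's body (76 mm by 85 mm) begins 54 mm behind the grasp point. The pads swing forward as they close: fully open they stand 13 mm farther back than shut.
Start: joints at [-1.383, 0.521, -0.036, 1.599, 0.021, 1.021, -0.113], TCP at [0.159, 0.604, 0.256] pointing down, gripper open.
Joint ranges: [-2.91, 2.91], [-0.3, 2.13], [-1.5, 1.42], [0.17, 2.43], [-1.26, 4.41], [0.16, 1.93], [-2.52, 2.52]. Speed limits (rad/s): [1.89, 1.89, 2.39, 2.39, 3.01, 3.01, 3.01].

### API

Orientations are given as a 3x3 rotation matrix whose columns are the frame's x, y, z axes.
In Python, from station import goto, move_linear, movej, open_jaws, gripper_close, pause, inverse_kinematics, observe, get_image, calibration, IKError, job_done, tip_reach gives the robot as it stands. Calls block until the motion is done:
- goto(position, orientation): joint-space move of the TCP to a pose.
- move_linear(position, velocity=0.15, attitude=None, force_limit=None): straight line of the TCP; attitude=None keeps the orientation; velocity is the mean speed in m/s. With force_limit (N) it stops when the force on the tool has changed by that much, and returns True; else False.
- movej(angles): joint-space move.
- open_jaws() and gripper_close(): open the fingers fully, or close them until they stop; the grip force is fixed at half the most.
- pause(seconds).
- inverse_kinematics(position, orientation): joint angles nearest the present ones, or None.
- observe(): the state.
- get_image(name): name is "scene" or "side" or "wrist"; returns (picture, depth): 384x512x3 uint8, blue, green, red; 384x512 float32, m along the optical axis (not along the pixel's ray), 0 where there is no reading.
- calibration(name): a dict with "K" (3x3 intrinsics, pixels), "T" (4x4, takes a point from camera to world coordinates). Camera axes: x right, y down, z forward; pixel columns grow to the right and rows downward; lengths in m; the calibration is good to about 2 mm. The wrist camera is an equidistant fisheye: a pixel r from the principal point sees the ray r / f radians off the axis. A picture is of the moment at which its call begins: read the wrist's pose just before it. calibration takes no time and is no camera call; for the wrist camera it gives the pose at the moment of the call.
A pose or a line that the arm cannot do raises IKError and nothing moves.
- job_done(): hands the job in; it is judged then, once.
The state is a dict: "t": time; "joints": joint angles; "dq": joint speeds; "joint_efforts": joint torques, N m; "position": TCP position; "tool_rot": TCP orientation; "force": force on the tool from outside, world axes, zero at the start; "wrist_torque": the same for the moment, N m; "opening": finger opening in m; "grasp_force": force on a finger pad.
Only numpy, scipy, OpenCV 4.12 (cv2) and the standard library are available. Lean on these libraries where they do the work, as an engineer would, in place of code of your own. Each camera call takes 0.05 s, during which the arm holds its last target. There are 200 camera calls.

## Working session

There is one attempt and no reset: what is moved stays moved. The work goes in short steps, each a Python script; the robot and the scene stay as the last script left them, time stands still between calls to the robot, and variables do not carry over. Pictures are saved under pics/ and viewed, at most 10 in all, crops included, and the job is handed in when it is done.

```bash
mkdir -p pics; ls
python3 - <<'E'
from station import *
import cv2,numpy as np
for n in("scene","side"):
    im,d=get_image(n);cv2.imwrite(f"pics/{n}0.png",im);np.save(f"{n}0.npy",d)
    c=calibration(n);print(n,c["K"],np.round(c["T"],3))
print(tip_reach,observe()["t"])
E
```

```text
pics
scene [[473.07721336   0.         243.95191497]
 [  0.         473.07721336 193.50008403]
 [  0.           0.           1.        ]] [[ 0.381  0.686 -0.62   1.228]
 [ 0.925 -0.293  0.244 -0.15 ]
 [-0.014 -0.666 -0.746  1.006]
 [ 0.     0.     0.     1.   ]]
side [[433.90880215   0.         256.11496665]
 [  0.         433.90880215 188.53481237]
 [  0.           0.           1.        ]] [[ 0.933 -0.195  0.303  0.01 ]
 [-0.36  -0.556  0.749 -0.879]
 [ 0.022 -0.808 -0.589  0.881]
 [ 0.     0.     0.     1.   ]]
0.025 0.1
```

View pics/scene0.png

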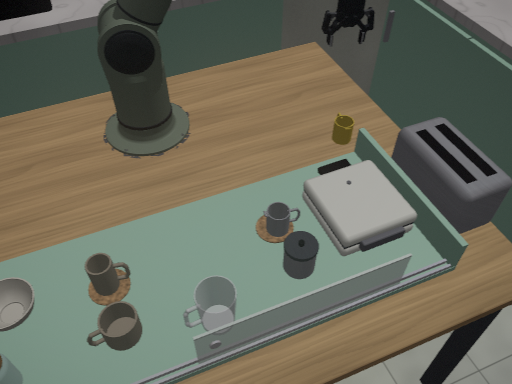

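View pics/side0.png

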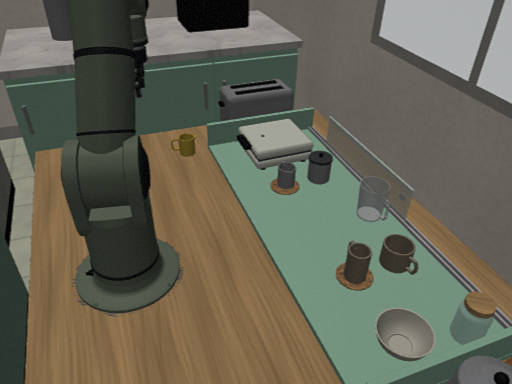

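The mug could be confused with two things: the tall narrow one at scene (102,273) on cork, or the wide one at (120,325). The cup could be the grey one at (278,218) on cork, the yellow one at (343,129), or the black-lidded canister at (300,254). By the description I choose (102,273) and (278,218). In the side view those are (357,263) and (287,178).

```bash
cat > h.py <<'E'
import numpy as np,cv2
from station import *
from scipy.optimize import least_squares
def cloud(n,im=None,d=None):
    if d is None: im,d=get_image(n)
    c=calibration(n);K,T=c["K"],c["T"]
    v,u=np.mgrid[:384,:512]
    P=np.stack([(u-K[0,2])/K[0,0]*d,(v-K[1,2])/K[1,1]*d,d],-1)@T[:3,:3].T+T[:3,3]
    P[d<=0]=np.nan
    return P,im
def circ(p,r):
    return least_squares(lambda c:np.hypot(*(p-c).T)-r,p.mean(0),loss="soft_l1",f_scale=.002)
E
python3 - <<'E'
from h import *
px={"scene":dict(mug=(102,273),cup=(278,218)),"side":dict(mug=(357,263),cup=(287,178))}
for n in px:
    im=cv2.imread(f"pics/{n}0.png");P,_=cloud(n,im,np.load(f"{n}0.npy"))
    hsv=cv2.cvtColor(im,cv2.COLOR_BGR2HSV)
    cork=cv2.inRange(hsv,(5,80,60),(18,255,255))
    for k,(u,v) in px[n].items():
        H=.117-.022+.0 if 0 else (.117 if k=="mug" else .092)
        # mat: cork pixels in window, rays cast onto z=.022
        w=np.zeros_like(cork);w[v-45:v+60,u-50:u+50]=1
        m=(cork>0)&(w>0)
        nl,lab,st,_=cv2.connectedComponentsWithStats(m.astype(np.uint8))
        c=calibration(n);vv,uu=np.nonzero(m)
        R=np.stack([(uu-c["K"][0,2])/c["K"][0,0],(vv-c["K"][1,2])/c["K"][1,1],np.ones(len(uu))],-1)@c["T"][:3,:3].T
        o=c["T"][:3,3];Q=o+R*((.022-o[2])/R[:,2])[:,None]
        q=Q[:,:2].astype(np.float32);good=np.hypot(*(q-np.median(q,0)).T)<.075;q=q[good]
        hull=cv2.convexHull(q.astype(np.float32))[:,0]
        f=circ(hull,.05);(ec,er)=cv2.minEnclosingCircle(q.astype(np.float32))
        zz=P[...,2][m];print(n,k,"mat",f.x.round(4),"res",np.abs(f.fun).mean().round(4),"enc",np.round(ec,4),round(er,4),"depth z",np.nanmedian(zz).round(4),len(q))
        # object cloud near mat
        X=P.reshape(-1,3);s=(np.hypot(X[:,0]-f.x[0],X[:,1]-f.x[1])<.085)&(X[:,2]>.035)&(X[:,2]<.16)
        O=X[s];print("  zmax pct",np.percentile(O[:,2],[50,90,98,100]).round(3),len(O))
        rim=O[O[:,2]>H-.008][:,:2];body=O[(O[:,2]>.04)&(O[:,2]<H-.01)][:,:2]
        print("  rim",len(rim),rim.mean(0).round(4),rim.min(0).round(3),rim.max(0).round(3))
        np.save(f"{n}_{k}.npy",O)
im=cv2.imread("pics/scene0.png");si=cv2.imread("pics/side0.png")
r=lambda i,u,v:cv2.resize(i[v-45:v+45,u-45:u+45],(300,300),interpolation=cv2.INTER_CUBIC)
cv2.imwrite("pics/crop.png",np.vstack([np.hstack([r(im,102,273),r(im,278,218)]),np.hstack([r(si,357,263),r(si,287,178)])]))
E
```

```text
scene mug mat [ 0.5503 -0.2423] res 0.0044 enc [ 0.5571 -0.2358] 0.0489 depth z 0.0207 394
  zmax pct [0.089 0.117 0.12  0.122] 1167
  rim 265 [ 0.5569 -0.2411] [ 0.525 -0.27 ] [ 0.586 -0.211]
scene cup mat [0.3581 0.1947] res 0.0095 enc [0.366  0.1973] 0.0611 depth z 0.004 442Traceback (most recent call last):
  File "<stdin>", line 22, in <module>
    return _quantile_unchecked(
        a, q, axis, out, overwrite_input, method, keepdims, weights)
    return _ureduce(a,
                    func=_quantile_ureduce_func,
    ...<5 lines>...
                    overwrite_input=overwrite_input,
                    method=method)
    r = func(a, **kwargs)
    result = _quantile(arr,
                       quantiles=q,
    ...<2 lines>...
                       out=out,
                       weights=wgt)
    slices_having_nans = np.isnan(arr[-1, ...])
                                  ~~~^^^^^^^^^
IndexError: index -1 is out of bounds for axis 0 with size 0
```

```bash
cat > find.py <<'E'
from h import *
px={"scene":dict(mug=(102,273),cup=(278,218)),"side":dict(mug=(357,263),cup=(287,178))}
for n in px:
    im=cv2.imread(f"pics/{n}0.png");P,_=cloud(n,im,np.load(f"{n}0.npy"))
    hsv=cv2.cvtColor(im,cv2.COLOR_BGR2HSV)
    c=calibration(n);K=c["K"];o=c["T"][:3,3]
    def ray(m,z):
        vv,uu=np.nonzero(m)
        R=np.stack([(uu-K[0,2])/K[0,0],(vv-K[1,2])/K[1,1],np.ones(len(uu))],-1)@c["T"][:3,:3].T
        return (o+R*((z-o[2])/R[:,2])[:,None])[:,:2]
    for k,(u,v) in px[n].items():
        top=.117 if k=="mug" else .092
        w=np.zeros(im.shape[:2],bool);w[v-45:v+60,u-50:u+50]=1
        cen=P[v-4:v+4,u-4:u+4].reshape(-1,3);g=np.nanmedian(cen,0)[:2]
        near=np.hypot(P[...,0]-g[0],P[...,1]-g[1])<.1
        m=w&near&(cv2.inRange(hsv,(4,70,50),(20,255,255))>0)&(abs(P[...,2]-.021)<.008)
        q=ray(m,.022);hull=cv2.convexHull(q.astype(np.float32))[:,0]
        f=circ(hull,.05);ec,er=cv2.minEnclosingCircle(q.astype(np.float32))
        print(n,k,"mat",f.x.round(4),"res",np.abs(f.fun).mean().round(4),"enc",np.round(ec,4),round(er,4),"z",np.median(P[...,2][m]).round(4),len(q))
        s=near&w&(np.hypot(P[...,0]-g[0],P[...,1]-g[1])<.08)&(P[...,2]>.03)&(P[...,2]<.16)
        O=P[s];print("  z pct",np.percentile(O[:,2],[50,90,98,100]).round(3),len(O))
        rm=s&(P[...,2]>top-.006);r=ray(rm,top);rh=cv2.convexHull(r.astype(np.float32))[:,0]
        fr=circ(rh,.03);ctr=fr.x
        print("  rim",ctr.round(4),"res",np.abs(fr.fun).mean().round(4),"box",r.min(0).round(3),r.max(0).round(3))
        dd=O[:,:2]-ctr;rr=np.hypot(*dd.T);h=(rr>.038)&(rr<.07)&(O[:,2]>.04)&(O[:,2]<top-.008)
        print("  handle n",h.sum(),"mean",dd[h].mean(0).round(4),"yaw+y deg",np.degrees(np.arctan2(*dd[h].mean(0)[::-1])).round(1),"rmax",rr[h].max().round(3) if h.any() else None)
im=cv2.imread("pics/scene0.png");si=cv2.imread("pics/side0.png")
r=lambda i,u,v:cv2.resize(i[v-45:v+45,u-45:u+45],(300,300),interpolation=cv2.INTER_CUBIC)
cv2.imwrite("pics/crop.png",np.vstack([np.hstack([r(im,102,273),r(im,278,218)]),np.hstack([r(si,357,263),r(si,287,178)])]))
E
python3 find.py
```

```text
scene mug mat [ 0.5559 -0.2371] res 0.0013 enc [ 0.5571 -0.2363] 0.0492 z 0.0237 542
  z pct [0.082 0.116 0.12  0.122] 1563
  rim [ 0.556  -0.2406] res 0.0011 box [ 0.525 -0.27 ] [ 0.589 -0.211]
  handle n 112 mean [0.0107 0.0494] yaw+y deg 77.8 rmax 0.061
scene cup mat [0.5496 0.2017] res 0.0014 enc [0.55   0.1996] 0.0487 z 0.024 355
  z pct [0.069 0.093 0.095 0.097] 777
  rim [0.5555 0.201 ] res 0.0051 box [0.525 0.166] [0.589 0.253]
  handle n 47 mean [0.0076 0.0514] yaw+y deg 81.6 rmax 0.063
side mug mat [ 0.5576 -0.2362] res 0.0016 enc [ 0.5559 -0.2374] 0.049 z 0.0224 381
  z pct [0.089 0.116 0.119 0.121] 892
  rim [ 0.554 -0.242] res 0.0012 box [ 0.524 -0.275] [ 0.584 -0.211]
  handle n 13 mean [0.0088 0.0502] yaw+y deg 80.1 rmax 0.056
side cup mat [0.5513 0.2003] res 0.0022 enc [0.5501 0.199 ] 0.0485 z 0.0223 202
  z pct [0.071 0.09  0.093 0.096] 411
  rim [0.5558 0.2024] res 0.0022 box [0.525 0.167] [0.587 0.235]
  handle n 2 mean [0.0044 0.0496] yaw+y deg 85.0 rmax 0.052
```

View pics/crop.png

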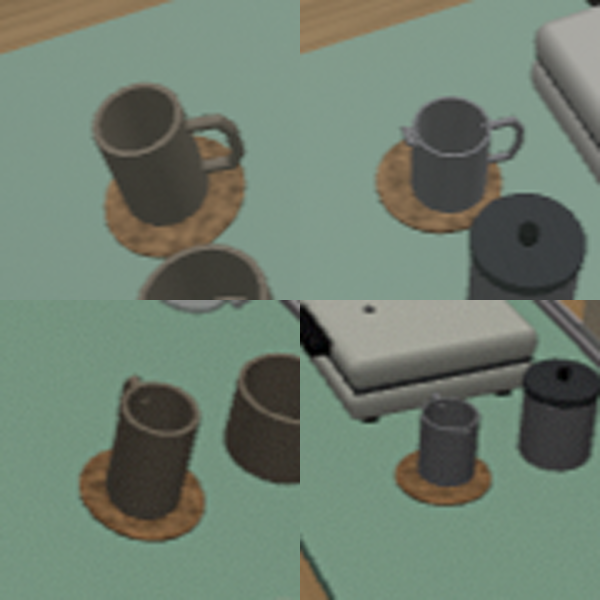

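The crop confirms both choices: the tall narrow mug and the open cup with a lip, each standing on cork. The two views agree to about 2 mm, and the heights match the sizes given. I'll set the cup aside first.

```bash
cat >> h.py <<'E'
MATM=np.array([.5565,-.2367]);MATC=np.array([.5502,.2003]);MID=(MATM+MATC)/2
MUG=np.array([.555,-.2413]);CUP=np.array([.5555,.2025])
HI=.25
def rot(yaw,s=1): # yaw of own +y; tool y along own x
    a=yaw-np.pi/2; y=s*np.array([np.cos(a),np.sin(a),0]);z=np.array([0,0,-1.]);return np.column_stack([np.cross(y,z),y,z])
def best(p,yaw):
    c=[(inverse_kinematics(p,rot(yaw,s)),s) for s in(1,-1)]
    c=[(abs(q[6]),s) for q,s in c if q is not None];print("q7",c);return rot(yaw,min(c)[1])
def st(l):
    o=observe();print(l,"t",round(o["t"],1),np.round(o["position"],4),"open",round(o["opening"],4),"F",np.round(o["force"],1),"g",round(o["grasp_force"],1))
def pick(xy,z):
    move_linear([*xy,z],.15);gripper_close();st("gripped");move_linear([*xy,HI],.15);st("lifted")
def place(xy,z):
    move_linear([*xy,HI],.2);move_linear([*xy,z+.012],.12)
    print("contact",move_linear([*xy,z-.003],.03,force_limit=6));st("down");open_jaws();move_linear([*xy,HI],.15);st("released")
E
python3 - <<'E'
from h import *
R=best([*CUP,HI],np.radians(82));goto([*CUP,HI],R);st("above")
pick(CUP,.072);place(MID,.068)
im,d=get_image("scene");cv2.imwrite("pics/scene1.png",im)
E
```

```text
q7 [(np.float64(0.3227483739682385), 1), (np.float64(2.427547928034957), -1)]
above t 2.1 [0.5551 0.2038 0.2499] open 0.0851 F [ 0.1  0.1 -0. ] g 0.0
gripped t 3.8 [0.5557 0.2027 0.0727] open 0.058 F [-2.   0.3  9. ] g 64.2
lifted t 5.2 [0.5552 0.2024 0.2492] open 0.0577 F [ 0.6 -1.2 -1.8] g 64.1
contact True
down t 8.4 [ 0.5536 -0.0181  0.0683] open 0.0578 F [1.  0.5 3.5] g 64.1
released t 10.2 [ 0.553  -0.0182  0.2493] open 0.0856 F [ 0.1 -0.1  0.4] g 0.0
```

View pics/scene1.png

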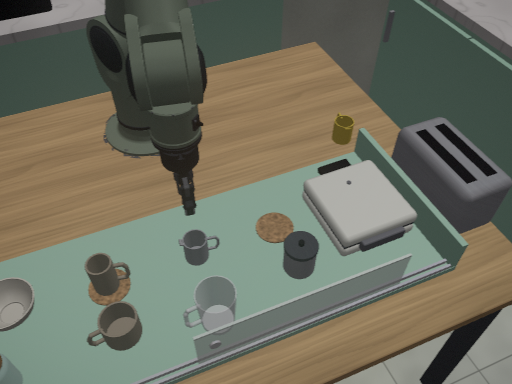

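The cup stands upright midway, at (196,247), and mat_c is bare at (275,227). I'll re-measure mat_c, then move the mug.

```bash
cat > mat.py <<'E'
from h import *
def mat(g):
    r=[]
    for n in("scene","side"):
        P,im=cloud(n);c=calibration(n);K=c["K"];o=c["T"][:3,3]
        m=(np.hypot(P[...,0]-g[0],P[...,1]-g[1])<.065)&(abs(P[...,2]-.022)<.008)&(cv2.inRange(cv2.cvtColor(im,cv2.COLOR_BGR2HSV),(4,70,50),(20,255,255))>0)
        vv,uu=np.nonzero(m);R=cv2.undistortPoints(np.stack([uu,vv],-1).astype(np.float32)[:,None],K,None)[:,0]
        R=np.c_[R,np.ones(len(R))]@c["T"][:3,:3].T;q=(o+R*((.022-o[2])/R[:,2])[:,None])[:,:2]
        f=circ(cv2.convexHull(q.astype(np.float32))[:,0],.05);print(n,f.x.round(4),np.abs(f.fun).mean().round(4),len(q));r.append(f.x)
    return np.mean(r,0)
E
python3 - <<'E'
from mat import *
t=mat(MATC)
assert np.hypot(*(t-MATC))<.008
R=best([*MUG,HI],np.radians(79));move_linear([*MUG,HI],.2,attitude=R)
pick(MUG,.091);place(t,.091)
m=mat(MATM);im,d=get_image("scene");cv2.imwrite("pics/scene2.png",im);np.save("mm.npy",m)
E
```

```text
scene [0.5504 0.2009] 0.0015 846
side [0.5497 0.1985] 0.0028 370
q7 [(np.float64(0.41794777405357186), 1), (np.float64(2.2685688669457442), -1)]
gripped t 13.2 [ 0.5553 -0.2413  0.0918] open 0.0577 F [-1.8  0.9  6.5] g 63.4
lifted t 14.4 [ 0.5547 -0.2411  0.2491] open 0.0578 F [ 0.1 -0.1 -1.7] g 64.4
contact True
down t 18.5 [0.55   0.1999 0.0913] open 0.0576 F [-1.1  1.2  5.9] g 64.7
released t 20.1 [0.5497 0.1996 0.2492] open 0.0852 F [ 0.1 -0.6  0.8] g 0.0
scene [ 0.557  -0.2366] 0.0017 1139
side [ 0.5566 -0.2368] 0.0017 800
```

View pics/scene2.png

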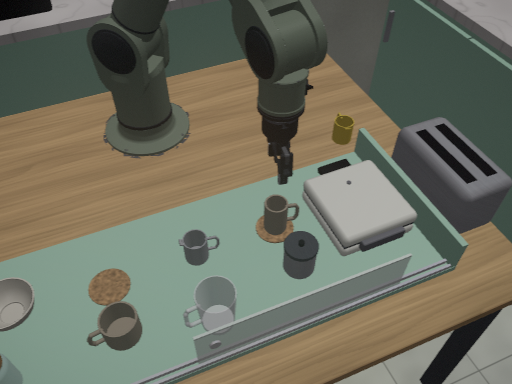

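The mug stands on mat_c at (276,217), and mat_m is free at (109,287). Next is the cup.

Run:
```python
from h import *
m=np.load("mm.npy")
move_linear([*MID,HI],.2,attitude=best([*MID,HI],np.radians(82)))
pick(MID,.068);place(m,.072)
move_linear([.5,-.02,.3],.2)
for n in("scene","side"):
    P,im=cloud(n);cv2.imwrite(f"pics/{n}3.png",im)
    for k,g,top in(("mug",MATC,.117),("cup",m,.092)):
        s=(np.hypot(P[...,0]-g[0],P[...,1]-g[1])<.06)&(P[...,2]>top-.006)&(P[...,2]<top+.008)
        f=circ(cv2.convexHull(P[s][:,:2].astype(np.float32))[:,0],.03);print(n,k,"rim-mat",(f.x-g).round(4),"top z",np.percentile(P[s][:,2],90).round(4),s.sum())
a,b=cv2.imread("pics/scene3.png"),cv2.imread("pics/side3.png")
cv2.imwrite("pics/end.png",cv2.resize(np.hstack([a,b]),(800,300)))
```

```text
q7 [(np.float64(0.06537244768523036), 1), (np.float64(2.2762601661120674), -1)]
gripped t 23.2 [ 0.5536 -0.0181  0.0687] open 0.0582 F [-1.3  0.8  9.4] g 63.6
lifted t 24.6 [ 0.553  -0.0182  0.2493] open 0.058 F [-0.9  0.2 -1.4] g 64.1
contact True
down t 27.8 [ 0.5571 -0.2368  0.0724] open 0.0578 F [0.1 0.7 6.4] g 64.4
released t 29.5 [ 0.5565 -0.2365  0.2492] open 0.0851 F [ 0.4 -0.2 -1. ] g 0.0
scene mug rim-mat [ 0.0005 -0.0005] top z 0.1203 185
scene cup rim-mat [ 0.0004 -0.0008] top z 0.0952 233
side mug rim-mat [ 0.001  -0.0002] top z 0.118 88
side cup rim-mat [ 0.0004 -0.0018] top z 0.0937 140
```

View pics/end.png

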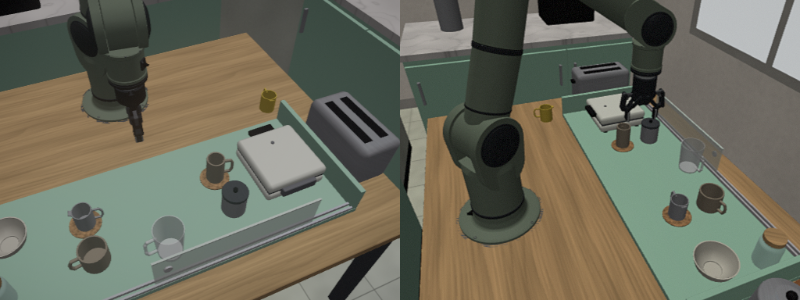

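Both stand upright and within about 2 mm of their mat centres: the mug at (216,167) and the cup at (82,217) in the left half. The arm is clear of everything.

```bash
python3 -c "
from station import *
pause(.5);print(job_done())"
```

```text
the job is handed in; nothing more can be done
None
```

The mug and measuring cup are swapped: each stands upright within about 2 mm of the middle of the other's mat and has been let go, and the job was handed in at about 31 s of the 72 s allowed (no verdict was returned).

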